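# Wedge two storage boxes tight on a packing base

### The arm

A 6-joint arm with a two-finger parallel gripper is mounted at the origin on the work surface. World frame = base frame: x ahead of the robot, y to its left, z up, the work surface at z = 0. Lengths are in m, angles in degrees, forces in N, time in s.
With the tool pointing down it reaches from about 0.3 to 0.95 m from the base axis. Payload 3.1 kg.
Tool frame: the origin (TCP) lies midway between the tips of the shut fingers; the grasp point (between the pads) lies 19 mm behind it; z points along the fingers, y is the direction in which the jaws open and shut (so a half turn about z gives the same grasp; the last joint's range is limited). The gripper opens to 85 mm and grips with 20 to 120 N. Pads are 22 mm wide; open, the fingers measure 114 mm over their backs; the gripper's body (76 mm by 85 mm) begins 54 mm behind the grasp point. The pads swing forward as they close: fully open they stand 13 mm farther back than shut.
Start: joints at [59.605, 17.653, 93.61, -0, 68.738, -3.994], TCP at [0.278, 0.56, 0.231] pointing down, gripper open.
Joint ranges: [-175.34, 175.34], [-45.06, 112.39], [2.9, 150.54], [-68.45, 248.45], [3.09, 151.38], [-168.51, 168.51]. Speed limits (degrees/s): [159.86, 159.86, 180, 180, 180, 180].

### API

Orientations are given as a 3x3 rotation matrix whose columns are the frame's x, y, z axes.
In Python, from workcell import env, viewer gives the robot as it stands.
- The arm moves only by the tool move_arm, never from a script. Its argument "rows" is one flat list of numbers, 5 for each row, row after row: the shift along the tool's x, y, z in mm, then the turn about the tool's z in rad, then the closure, from -1 (fully open) to 1 (shut). In form: [x, y, z, turn, jaw, x, y, z, turn, jaw, ...]. A call has 1 to 12 rows; each row is the pose to reach, as a shift and turn from the pose measured when the call began, along the tool's axes at that moment; what a row does not reach only later rows make up. A row lasts 1/10 s, in which the tool goes at most 50 mm and 8.59 degrees, less where a joint would pass 70% of its speed; a pose out of reach is approached as far as the arm can. A call with a gripper value outside its range is refused whole. The fingers move at their own pace and stop on an object; the grip force is fixed at half the most. Time passes only in rows, so rows that repeat a pose let the fingers close. It gives the time, the measured TCP pose, the force and the opening at its end, in the units of the state.
- env.get_obs(): the state, without advancing time (a new reading comes with each control period).
- viewer.read_camera(name): name is "scene" or "top" or "wrist"; returns a dict with "img" (480x640x3 uint8, red, green, blue), "fx", "fy", "cx", "cy" (pixels), "k1" (the pictures are not rectified: a ray, as slopes to the right and down, at radius r is drawn at 1 + k1 r^2 times it, then the intrinsics apply), "R" (3x3) and "t" (3): a world point X has camera coordinates R X + t. Camera axes: x right, y down, z forward; pixel columns grow to the right and rows downward; lengths in m; the calibration is good to about 2 mm. A picture is of the moment at which its call begins. There is no depth.
- env.finish_job(): hands the job in, once; it reports no verdict.
Trained networks look in a picture, given as the dict that the camera call returned (one of the last four; its "shot" number tells which), for a name from the list of things; names that differ only in an ending like _2 or _b are one class to them, and where a whole thing is asked for, a point or a joint stands for the part that bears it (a point fixed in the world has none). Each returns a list of dicts, best first, with "conf" (0 to 1); they miss things now and then, are a little off and sometimes report something else, mostly with a low value. They report only what shows in the picture. A call takes as long as a camera call. They do not tell look-alikes from the thing itself.
- viewer.search_frame(picture, name): "position" ([x, y, z] in m, in the coordinates of the camera as it stood for that picture, good to about 4 mm: the middle of the surface that is visible of it).
- viewer.tip_of(picture, name): "position" ([x, y, z] in m, in the coordinates of the camera as it stood for that picture, good to about 4 mm: a listed point, or the origin of a listed thing).
The state is a dict: "time_s": time; "q": joint angles; "dq": joint speeds; "effort": joint torques, N m; "ee_pos": TCP position; "tool_rot": TCP orientation; "contact_force": force on the tool from outside, world axes, zero at the start; "moment": the same for the moment, N m; "opening": opening from 0.0 (shut) to 1.0 (fully open).
Only numpy, scipy, OpenCV 4.12 (cv2) and the standard library are available. Lean on these libraries where they do the work, as an engineer would, in place of code of your own. Each camera call takes 0.05 s, during which the arm holds its last target.

### The job

Two storage boxes stand loose on the packing base on the shop counter, between a sprung bar and an angled cleat. Lay the tapered wooden wedge flat on the base in the gap between the boxes and the cleat, thin end first, and drive it in until it locks the boxes tight and the sprung bar has clearly given way, but stop before the bar is driven solid against its fence. Let go and leave the wedge holding the boxes on its own; leave the plain block, the stack of flat cases and the two capped tubes where they are.

Things in the scene. Friction and masses are not known exactly. Their poses are not given: they have to be found in the camera images.
- base: Packing base: fixed plywood board 260 (x) x 250 (y, from -100 to +150) x 12 mm; origin on its underside. From -x to +x on it: fence (40 high), sprung bar (130 long, 36 high, face at x = -88 when free), near box, far box, gap, angled wooden cleat (90 long from the mouth, 22 thick, 34 high). The wedge is driven along -y. A stop (30 high, face at y = -68) backs the boxes only; the gap is open behind.
- gap_mouth (a point): Fixed point of the base, with its axes, near the middle of the gap's mouth, at base x = 50, y = 60, z = 33 mm (33 mm over the counter, the height of the laid wedge's middle). The cleat's inner face stands at base x = 49 to 54 mm at the mouth (set by hand, not measured) and leans in towards -y by 1 in 7, the wedge's own taper. The gap's other side is the far box's face.
- box_near_mid (a point): Centre of the near storage box: plastic, 60 (x) x 120 (y) x 50 mm high, 0.25 kg or so, loose, beside the sprung bar. Axes as the base's.
- box_far_mid (a point): Centre of the far storage box, same size, beside the gap. It may stand a few mm away from the near box, narrowing the gap; it slides easily.
- wedge_mid (a point): Centre of the hardwood wedge: 140 long (x), 42 high (z), its thickness (y) tapering evenly on both sides from 28 mm at the butt (x = -70) to 8 mm at the thin end (x = +70). It lies loose with its 42 mm side upright, 0.11 kg or so. x points to the thin end.
- wedge_tip (a point): Middle of the wedge's thin end face, half-way up, 70 mm ahead of its centre. With the bar still free, 60 to 100 mm of the wedge goes in past the mouth before everything touches; where it tightens must be felt. Each further 7 mm then presses the bar 1 mm.
- bar (a joint): Sprung bar: 0 when free, growing to 0.005 m as the boxes press it towards its fence, where it is solid. Spring 5 N per mm; 1 mm and more is clearly given way. Driving the wedge takes about 10 N at 1 mm, 20 N at 2.5 mm and 30 N when solid. Friction then holds the wedge by itself.
- spacer_mid (a point): Centre of a plain wooden block of the same height and length as the wedge, but not tapered: 140 x 24 x 42 mm. Not needed; leave it.
- tube_a: Clear plastic tube with a cap, 38 mm across, 75 high. Leave it.
- tube_b: Another such tube. Leave it.
- slabs: Stack of flat plastic cases, 60 x 85 x 32 mm. Leave it.
Things that resemble listed ones, but are neither listed nor needed, are in the scene too. What is shaped like the part that bears wedge_mid but blue or pink is not meant.

How it is judged:
By the outcome, as a careful person would: the job done as asked, in the order asked, and still so for the second after the job is handed in, with the robot touching nothing.
It also fails if it takes over 58 s, if anything falls off the work surface, if the arm or the gripper's body presses on something with over 40 N, if the wrist force passes 120 N, or if a joint passes its speed limit or range.

## Working session

There is one attempt and no reset: what is moved stays moved. The work goes in short steps, Python scripts to look and compute and a tool call to move; the robot and the scene stay as the last step left them, time stands still between calls to the robot, and variables do not carry over. Pictures are saved under pics/ and viewed, and the job is handed in when it is done.

Besides the shell and the picture viewer there is one more tool, called after "Call:" by a JSON object that holds its "api" and its "payload", one argument or row to a line. move_arm: Moves the arm, as the interface text tells. Its arguments: {"type":"object","properties":{"rows":{"type":"array","items":{"type":"number"}}},"required":["rows"]}

```bash
ls; mkdir -p pics
python3 - <<'E'
from workcell import env, viewer
import cv2,json
o=env.get_obs()
print({k:(v if not hasattr(v,'round') else v) for k,v in o.items()})
for n in ["scene","top"]:
    p=viewer.read_camera(n)
    cv2.imwrite(f"pics/{n}0.png",p["img"][:,:,::-1])
    print(n,{k:p[k] for k in p if k!="img"})
    for nm in ["wedge_mid","wedge_tip","gap_mouth","box_near_mid","box_far_mid","spacer_mid","base"]:
        import numpy as np
        R=np.array(p["R"]);t=np.array(p["t"])
        for d in viewer.tip_of(p,nm)[:4]:
            X=R.T@(np.array(d["position"])-t)
            print(nm,round(d["conf"],2),X.round(4))
E
```

```text
pics
{'time_s': 0.0, 'q': array([ 5.96041041e+01,  1.77041128e+01,  9.36902575e+01, -4.57002168e-04,
        6.87377947e+01, -3.99409093e+00]), 'dq': array([-0.03626499, -0.0409742 , -0.08168087, -0.04195155, -0.0567881 ,
       -0.01016242]), 'effort': array([-2.18240359e-06, -4.15253627e+01, -2.76662886e+01,  3.42121348e-05,
        1.02744496e-02,  9.75995476e-06]), 'ee_pos': array([0.27752597, 0.55907769, 0.23004521]), 'tool_rot': array([[-8.95698954e-01,  4.44659462e-01, -1.16072012e-03],
       [ 4.44660951e-01,  8.95696748e-01, -1.99341532e-03],
       [ 1.53262254e-04, -2.30162693e-03, -9.99997340e-01]]), 'contact_force': array([-0.57555566, -0.00617713, -0.09022009]), 'moment': array([ 0.00123801, -0.02232787, -0.07252573]), 'opening': 0.996666004071408}
scene {'fx': 511.24827714198244, 'fy': 511.24827714198244, 'cx': 321.89449729127904, 'cy': 240.28672381452998, 'k1': 0.004807428557420714, 'R': array([[ 0.57437994,  0.81833828,  0.02025204],
       [ 0.48518315, -0.32040848, -0.81359432],
       [-0.65930645,  0.47713821, -0.58108014]]), 't': array([-0.40876305, -0.18755366
[... 500 characters left out ...]
.99955115,  0.0092463 ],
       [-0.99880687, -0.02883912, -0.03941002],
       [ 0.03965899, -0.00811225, -0.99918034]]), 't': array([0.07575352, 0.58220229, 1.04018989]), 'shot': 2}
wedge_mid 0.95 [0.4004 0.4054 0.0179]
wedge_mid 0.61 [0.6144 0.1923 0.0227]
wedge_mid 0.56 [0.5993 0.3403 0.0222]
wedge_tip 0.84 [0.6433 0.4016 0.0238]
wedge_tip 0.74 [0.4384 0.466  0.0191]
wedge_tip 0.56 [0.544  0.1907 0.0199]
gap_mouth 0.97 [ 0.5702 -0.1386  0.0349]
box_near_mid 0.67 [ 0.4645 -0.2053  0.0378]
box_near_mid 0.28 [ 0.5197 -0.1996 -0.0008]
box_far_mid 0.91 [ 0.5246 -0.2016  0.0298]
spacer_mid 0.93 [0.4725 0.1945 0.019 ]
spacer_mid 0.16 [ 0.5257 -0.2026  0.0313]
base 0.88 [ 0.5182 -0.2011  0.0032]
```

View pics/scene0.png

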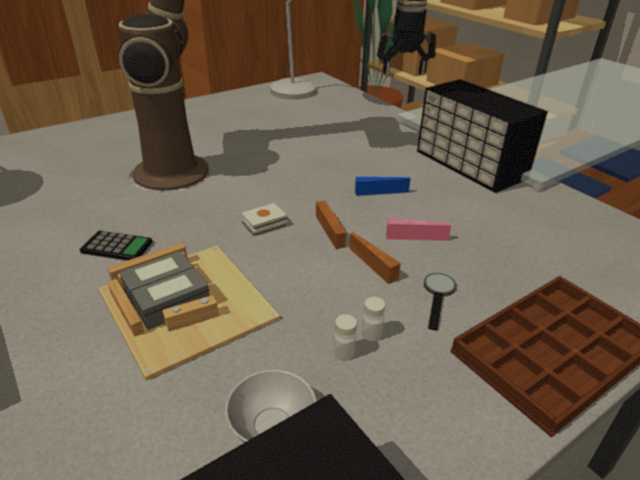

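View pics/top0.png

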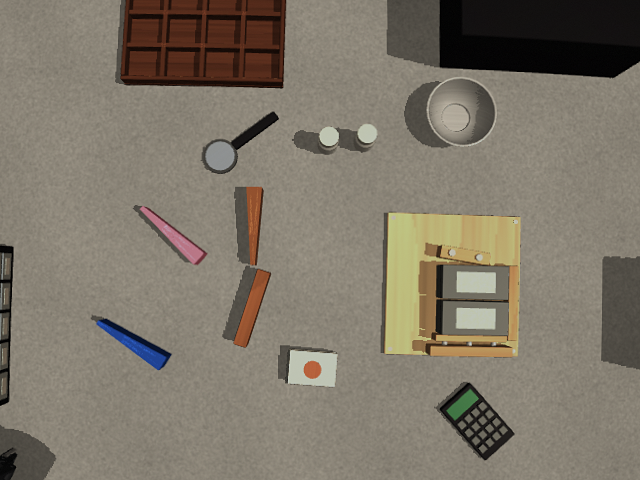

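The top view shows four candidate bars:
- Brown bar at (253,225), which narrows downward to (254,263).
- Brown bar at (252,307), with even width, so it is the spacer.
- Pink wedge at (170,235) and blue wedge at (133,343). Both are excluded by colour.

I choose the brown tapered bar at (253,225) and will check it in a close crop.

Run:
```python
import cv2,numpy as np
im=cv2.imread("pics/top0.png")
a=cv2.resize(im[175:360,215:295],None,fx=3.2,fy=3.2,interpolation=cv2.INTER_CUBIC)
b=cv2.resize(im[200:370,375:530],None,fx=3.4,fy=3.4,interpolation=cv2.INTER_CUBIC)
h=max(a.shape[0],b.shape[0]);
c=np.zeros((h,a.shape[1]+b.shape[1]+5,3),np.uint8);c[:a.shape[0],:a.shape[1]]=a;c[:b.shape[0],a.shape[1]+5:]=b
cv2.imwrite("pics/crop0.png",c);print(c.shape,a.shape)
```

```text
(592, 788, 3) (592, 256, 3)
```

View pics/crop0.png

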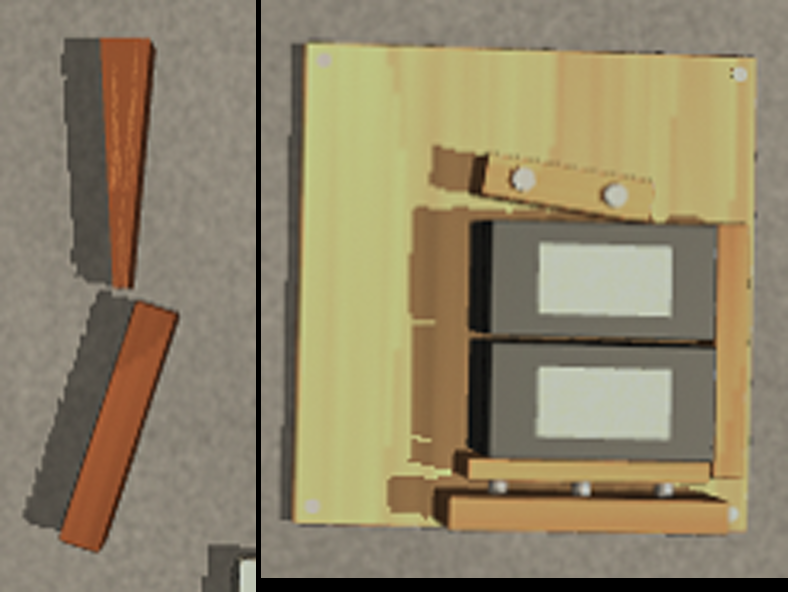

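The crop confirms the choice: the upper bar tapers, with its butt at the top (+x) and thin end at the bottom, and the lower bar is the plain spacer. Next I'll measure the wedge and the base.

```bash
cat > h.py <<'E'
import numpy as np,cv2
def K(p): return np.array([[p["fx"],0,p["cx"]],[0,p["fy"],p["cy"]],[0,0,1]])
def proj(p,X):
    X=np.atleast_2d(X).astype(float)
    r=cv2.Rodrigues(np.array(p["R"]))[0]
    return cv2.projectPoints(X,r,np.array(p["t"],float),K(p),np.array([p["k1"],0,0,0.]))[0].reshape(-1,2)
def plane(p,uv,z):
    uv=np.atleast_2d(uv).astype(float)
    n=cv2.undistortPoints(uv.reshape(-1,1,2),K(p),np.array([p["k1"],0,0,0.])).reshape(-1,2)
    R=np.array(p["R"]);C=-R.T@np.array(p["t"])
    d=np.c_[n,np.ones(len(n))]@R
    return C+d*((z-C[2])/d[:,2])[:,None]
E
python3 - <<'E'
from h import *
from workcell import env,viewer
p=viewer.read_camera("top"); im=p["img"]
hsv=cv2.cvtColor(im,cv2.COLOR_RGB2HSV)
# wedge
m=((hsv[...,1]>110)&(hsv[...,2]>70)&((hsv[...,0]<14)|(hsv[...,0]>174))).astype(np.uint8)
roi=np.zeros_like(m);roi[180:267,232:270]=1
mm=m*roi; ys,xs=np.nonzero(mm);print("wedge px",len(xs),xs.min(),xs.max(),ys.min(),ys.max())
print(hsv[200,255],hsv[200,262],hsv[300,255])
for y in list(range(ys.min(),ys.max()+1,6))+[ys.max()]:
    r=np.nonzero(mm[y])[0];
    if len(r): print(y,r.min(),r.max(),end=' | ')
s=cv2.resize(im[180:270,225:275],None,fx=6,fy=6,interpolation=cv2.INTER_CUBIC)[:,:,::-1]
cv2.imwrite("pics/w1.png",s)
# scr/ base corners from crop: crop px/3.4+off
def c2p(u,v): return ((u-261)/3.4+375, v/3.4+200)
pts=[c2p(307,43),c2p(756,58),c2p(746,532),c2p(295,522)]
B=plane(p,pts,0.012);print("\nbase corners",B[:,:2].round(4).tolist())
bt=[c2p(491,222),c2p(716,228),c2p(714,338),c2p(490,334),c2p(491,342),c2p(716,349),c2p(714,461),c2p(490,456)]
Q=plane(p,bt,0.062);print("box tops",Q[:,:2].round(4).tolist())
ct=[c2p(492,155),c2p(654,179),c2p(651,219),c2p(484,194)]
Q=plane(p,ct,0.046);print("cleat",Q[:,:2].round(4).tolist())
E
```

```text
wedge px 847 246 262 187 264
[ 11 176 145] [ 12 115  80] [ 10 173 156]
187 246 261 | 193 246 261 | 199 247 262 | 205 247 260 | 211 247 261 | 217 248 259 | 223 248 260 | 229 248 257 | 235 249 257 | 241 249 258 | 247 249 256 | 253 250 257 | 259 250 255 | 264 250 256 | 
base corners [[0.649, -0.0511], [0.6489, -0.2993], [0.3902, -0.2987], [0.3913, -0.051]]
box tops [[0.5543, -0.1412], [0.5544, -0.26], [0.4974, -0.26], [0.4968, -0.142], [0.4927, -0.1426], [0.4917, -0.2612], [0.4338, -0.2615], [0.4342, -0.1436]]
cleat [[0.5897, -0.1449], [0.5796, -0.2318], [0.5585, -0.2305], [0.5692, -0.1411]]
```

View pics/w1.png

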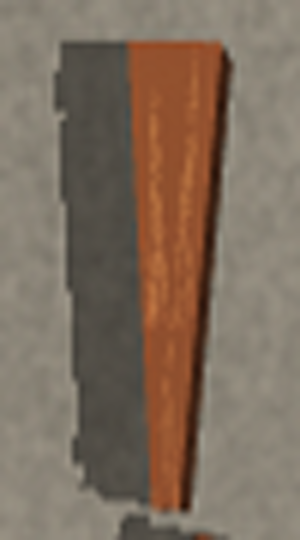

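Run:
```python
from h import *
from workcell import env,viewer
p=viewer.read_camera("top")
c=lambda u,v:(u/6-.4+225,v/6-.4+180)
W=plane(p,[c(130,42),c(222,42),c(188,510),c(151,510)],.042)[:,:2];print(W.round(4))
b=W[:2].mean(0);t=W[2:].mean(0);d=t-b;print(b,t,(b+t)/2,np.hypot(*d),np.degrees(np.arctan2(d[1],d[0])))
q=viewer.read_camera("scene")
mid=(b+t)/2;u=d/np.hypot(*d);n=np.array([-u[1],u[0]])
P=[[*(mid+s*.07*u+e*w*n),.042] for s,e,w in [(-1,-1,.014),(-1,1,.014),(1,1,.004),(1,-1,.004)]]
im=q["img"][:,:,::-1].copy();pp=proj(q,P)
s=cv2.resize(im[180:300,300:420],None,fx=5,fy=5,interpolation=cv2.INTER_CUBIC)
for a in pp: cv2.circle(s,tuple(int(v) for v in ((a-[300,180])*5+2)),3,(0,255,0),-1)
ob=[[.52+x,-.2005+y,z] for x,y,z in [(.13,.15,.012),(.13,-.1,.012),(-.13,-.1,.012),(-.13,.15,.012)]]
for a in proj(q,ob): print(a.round(1))
cv2.imwrite("pics/s1.png",s)
s=cv2.resize(im[235:385,90:285],None,fx=4,fy=4,interpolation=cv2.INTER_CUBIC)
for a in list(proj(q,ob))+list(proj(q,[[.57,-.1405,.033]])): cv2.circle(s,tuple(int(v) for v in ((a-[90,235])*4+2)),3,(0,0,255),-1)
cv2.imwrite("pics/s2.png",s)
```

```text
[[0.685  0.2083]
 [0.6857 0.1809]
 [0.5465 0.1865]
 [0.5462 0.1974]]
[0.68536553 0.19460009] [0.54638017 0.19192014] [0.61587285 0.19326012] 0.13901119672937326 -178.8953438912009
[279.7 314.2]
[144.1 375.9]
[ 97.2 286.3]
[216.9 244. ]
```

View pics/s1.png

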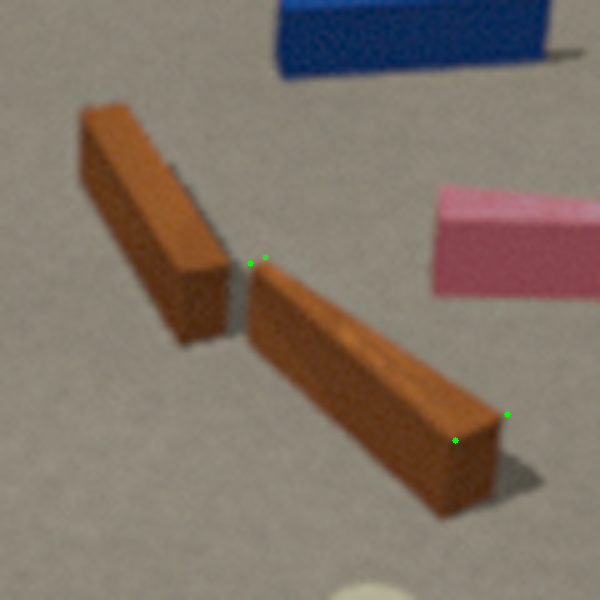

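View pics/s2.png

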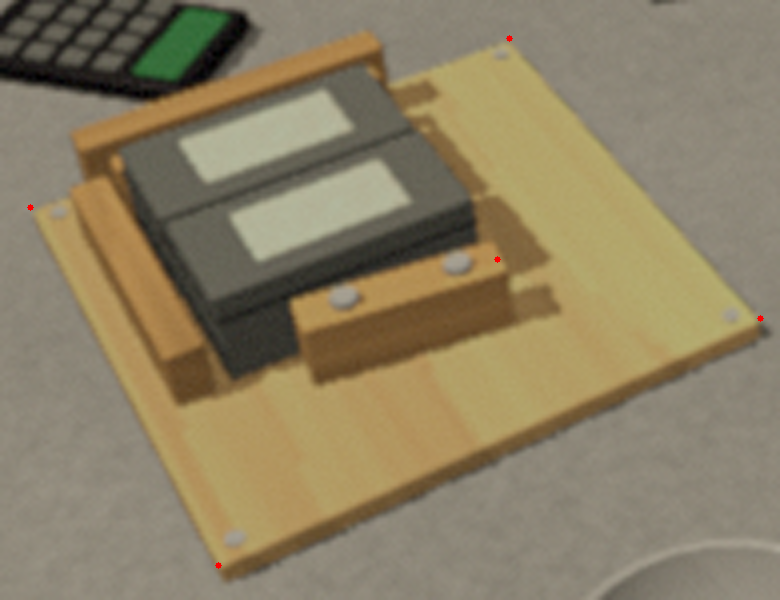

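Call:
{"api": "move_arm", "payload": {
  "rows": [-508,-155,50,2.662,-1,-508,-155,50,2.662,-1,-508,-155,50,2.662,-1,-508,-155,50,2.662,-1,-508,-155,50,2.662,-1,-508,-155,50,2.662,-1,-508,-155,50,2.662,-1,-508,-155,50,2.662,-1,-508,-155,50,2.662,-1,-508,-155,50,2.662,-1,-508,-155,50,2.662,-1,-508,-155,50,2.662,-1]
}}

```text
time_s: 2.15
ee_pos: [0.6673, 0.1906, 0.1806]
tool_rot: [[0.645, 0.764, 0.002], [0.764, -0.645, -0.001], [-0.0, 0.002, -1.0]]
contact_force: [-0.4, -0.5, 0.4]
opening: 1.002
```

Call:
{"api": "move_arm", "payload": {
  "rows": [0,-5,20,0.85,-1,0,-5,40,0.85,-1,0,-5,60,0.85,-1,0,-5,80,0.85,-1,0,-5,80,0.85,-1,0,-5,80,0.85,-1,0,-5,80,0.85,-1,0,-5,80,0.85,-1]
}}

```text
time_s: 2.95
ee_pos: [0.6638, 0.1937, 0.1007]
tool_rot: [[1.0, 0.022, 0.002], [0.022, -1.0, -0.001], [0.002, 0.001, -1.0]]
contact_force: [0.2, 0.4, -0.5]
opening: 1.004
```

Run:
```python
from h import *
from workcell import env,viewer
o=env.get_obs();print(o["ee_pos"],o["q"].round(1))
p=viewer.read_camera("wrist")
im=p["img"][:,:,::-1].copy()
print(proj(p,[[.6855,.1946,.042],[.5464,.1919,.042]]))
cv2.imwrite("pics/wr1.png",im)
```

```text
[0.66376151 0.19374716 0.10068185] [ 1.270e+01  3.240e+01  8.880e+01 -1.000e-01  5.880e+01  1.015e+02]
[[313.90087652 224.47216913]
 [314.12976985 444.52254644]]
```

View pics/wr1.png

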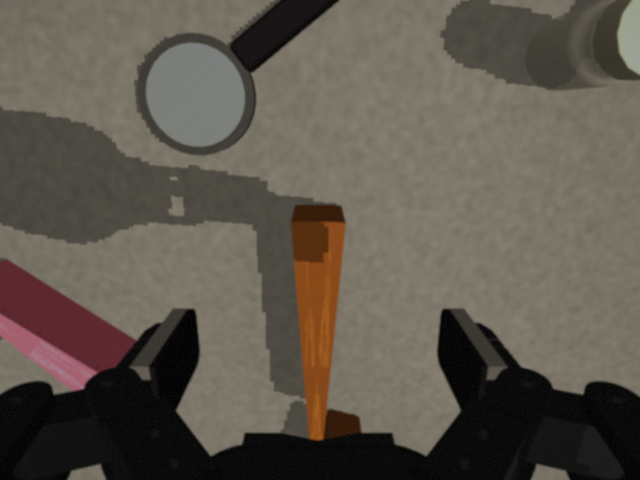

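Call:
{"api": "move_arm", "payload": {
  "rows": [0,0,40,0,-1,0,0,80,0,-1,0,0,90,0,-1,0,0,90,0,-1,0,0,90,0,1,0,0,90,0,1,0,0,90,0,1,0,0,90,0,1,0,0,90,0,1,0,0,90,0,1,0,0,90,0,1]
}}

```text
time_s: 4.1
ee_pos: [0.6655, 0.194, 0.0127]
tool_rot: [[1.0, 0.022, 0.005], [0.022, -1.0, -0.001], [0.005, 0.001, -1.0]]
contact_force: [-1.3, 0.0, 6.2]
opening: 0.293
```

Call:
{"api": "move_arm", "payload": {
  "rows": [0,0,0,0,1,0,0,0,0,1,0,0,-20,0,1,0,0,-60,0,1,0,0,-100,0,1,0,0,-120,0,1,0,0,-120,0,1]
}}

```text
time_s: 4.8
ee_pos: [0.6683, 0.1949, 0.1388]
tool_rot: [[1.0, 0.022, 0.015], [0.022, -1.0, 0.001], [0.015, -0.001, -1.0]]
contact_force: [0.9, 1.0, -1.3]
opening: 0.293
```

Run:
```python
from h import *
from workcell import env,viewer
o=env.get_obs();print(o["ee_pos"],o["q"].round(1),o["opening"],o["contact_force"].round(1),o["tool_rot"].round(4))
p=viewer.read_camera("wrist")
cv2.imwrite("pics/wr2.png",p["img"][:,:,::-1])
p=viewer.read_camera("scene")
cv2.imwrite("pics/s3.png",p["img"][:,:,::-1])
```

```text
[0.66828726 0.19486888 0.13879237] [ 1.270e+01  2.990e+01  8.760e+01 -1.000e-01  6.160e+01  1.015e+02] 0.29250084874592236 [ 0.9  1.  -1.3] [[ 0.9997  0.0217  0.0145]
 [ 0.0217 -0.9998  0.0014]
 [ 0.0146 -0.0011 -0.9999]]
```

View pics/wr2.png

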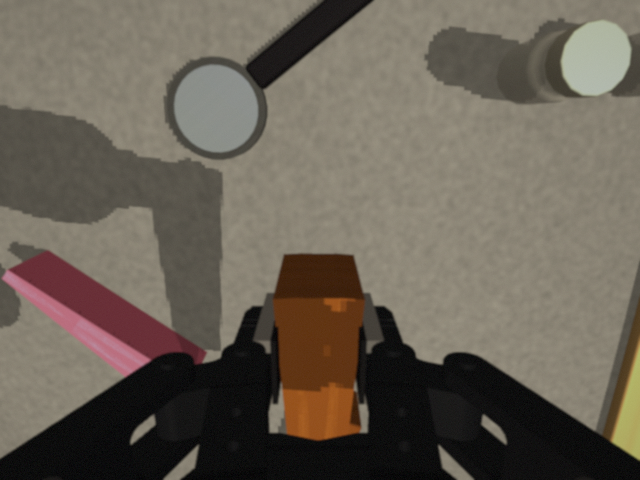

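View pics/s3.png

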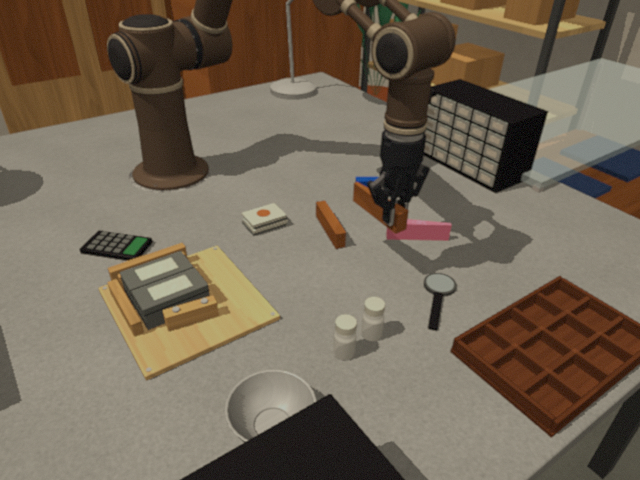

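Call:
{"api": "move_arm", "payload": {
  "rows": [-10,20,0,-0.14,1,-20,40,0,-0.28,1,-40,70,0,-0.42,1,-60,110,0,-0.56,1,-80,150,0,-0.7,1,-102,190,0,-0.84,1,-102,198,0,-0.98,1,-102,198,10,-1.12,1,-102,198,20,-1.26,1,-102,198,30,-1.4,1,-102,198,40,-1.48,1,-102,198,40,-1.48,1]
}}

```text
time_s: 6.1
ee_pos: [0.5632, -0.0059, 0.0886]
tool_rot: [[0.07, 0.998, -0.004], [0.998, -0.07, 0.0], [-0.0, -0.004, -1.0]]
contact_force: [-0.0, -0.7, -0.5]
opening: 0.292
```

Run:
```python
from h import *
from workcell import env,viewer
o=env.get_obs();print(o["ee_pos"],o["q"].round(1),o["opening"],o["contact_force"].round(1),o["tool_rot"].round(4))
p=viewer.read_camera("top")
im=p["img"][:,:,::-1]
cv2.imwrite("pics/t4.png",cv2.resize(im[200:380,330:540],None,fx=3.3,fy=3.3,interpolation=cv2.INTER_CUBIC))
p=viewer.read_camera("wrist")
cv2.imwrite("pics/wr4.png",p["img"][:,:,::-1])
p=viewer.read_camera("scene")
im=p["img"][:,:,::-1]
cv2.imwrite("pics/s4.png",cv2.resize(im[180:400,80:330],None,fx=2.7,fy=2.7,interpolation=cv2.INTER_CUBIC))
```

```text
[ 0.56319302 -0.00589767  0.08864928] [ -5.   21.2 107.4  -0.   51.5  -1. ] 0.29241616714095386 [-0.  -0.7 -0.5] [[ 6.960e-02  9.976e-01 -3.600e-03]
 [ 9.976e-01 -6.960e-02  2.000e-04]
 [-0.000e+00 -3.600e-03 -1.000e+00]]
```

View pics/t4.png

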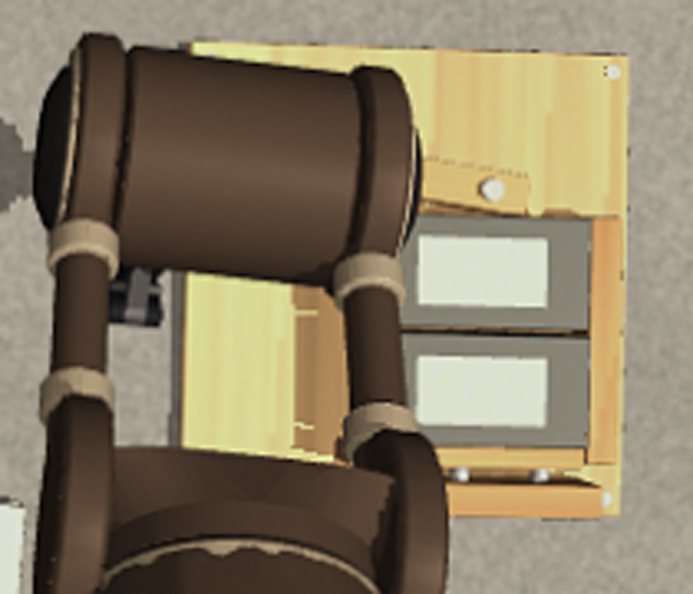

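View pics/s4.png

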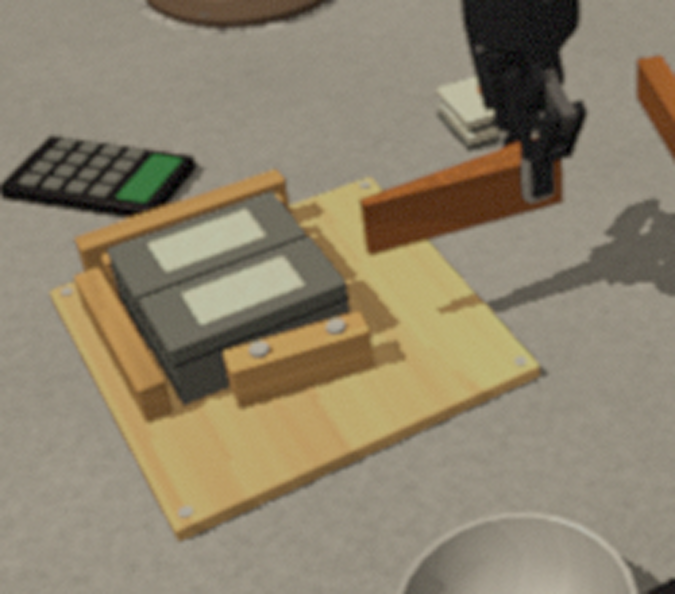

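View pics/wr4.png

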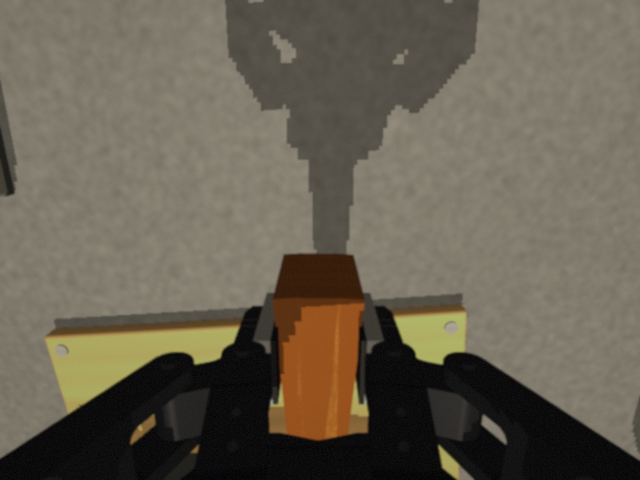

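```bash
cat > ov.py <<'E'
from h import *
from workcell import env,viewer
import sys
def wedge_pts(o,L=.120,zb=.0127):
    R=o["tool_rot"];T=o["ee_pos"];x=-R[:,0];y=R[:,1];x=x.copy();
    up=-R[:,2]
    P=[]
    for s,h in [(L,.004),(L-.14,.014)]:
        for e in (-1,1):
            for z in (0,.042): P.append(T+s*x+e*h*y+(z-zb)*up)
    return np.array(P)
def overlay(name,u0,u1,v0,v1,f,out,extra=()):
    o=env.get_obs();q=viewer.read_camera(name)
    im=q["img"][:,:,::-1]
    s=cv2.resize(im[v0:v1,u0:u1],None,fx=f,fy=f,interpolation=cv2.INTER_CUBIC)
    P=wedge_pts(o);pp=proj(q,P)
    m=lambda a:tuple(int(v) for v in (a-[u0,v0]+.5)*f)
    for i,a in enumerate(pp): cv2.circle(s,m(a),2,(0,255,0) if i<4 else (255,255,0),-1)
    for a in extra: cv2.circle(s,m(proj(q,[a])[0]),2,(0,0,255),-1)
    cv2.imwrite(out,s)
    print(o["time_s"],o["ee_pos"].round(4),o["contact_force"].round(1),o["opening"].round(3))
    print(o["tool_rot"].round(4).tolist()); return o,q
E
python3 - <<'E'
from ov import *
overlay("scene",200,300,220,320,6,"pics/o1.png")
E
```

```text
Traceback (most recent call last):
  File "ov.py", line 21, in overlay
    print(o["time_s"],o["ee_pos"].round(4),o["contact_force"].round(1),o["opening"].round(3))
                                                                       ^^^^^^^^^^^^^^^^^^
AttributeError: 'float' object has no attribute 'round'
```

View pics/o1.png

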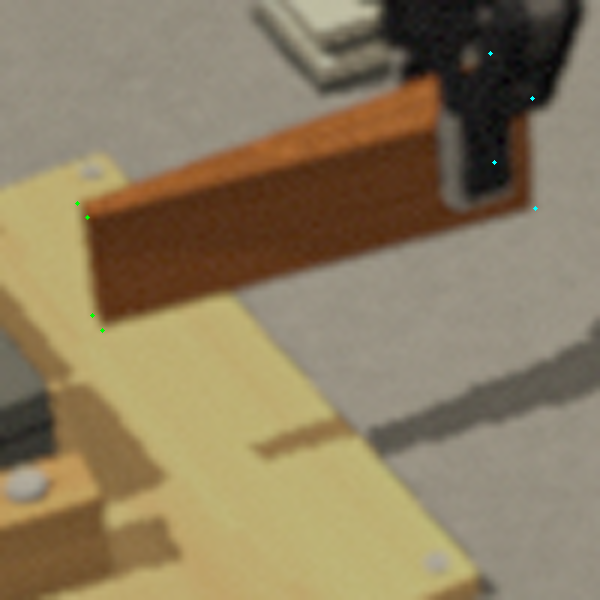

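```bash
sed -i 's/o\["opening"\].round(3)/round(o["opening"],3)/' ov.py
python3 - <<'E'
from ov import *
q=viewer.read_camera("scene")
c=lambda u,v:((u+.5)/4+90-.5,(v+.5)/4+235-.5)
print("cleat inner mouth",plane(q,[c(488,242),c(510,268),c(291,300)],.046).round(4))
print("box corner",plane(q,[c(474,203)],.062).round(4))
im=q["img"][:,:,::-1]
cv2.imwrite("pics/s5.png",cv2.resize(im[270:330,150:240],None,fx=8,fy=8,interpolation=cv2.INTER_CUBIC))
E
```

```text
cleat inner mouth [[ 0.5711 -0.1438  0.046 ]
 [ 0.5922 -0.1432  0.046 ]
 [ 0.5584 -0.2301  0.046 ]]
box corner [[ 0.5612 -0.1441  0.062 ]]
```

View pics/s5.png

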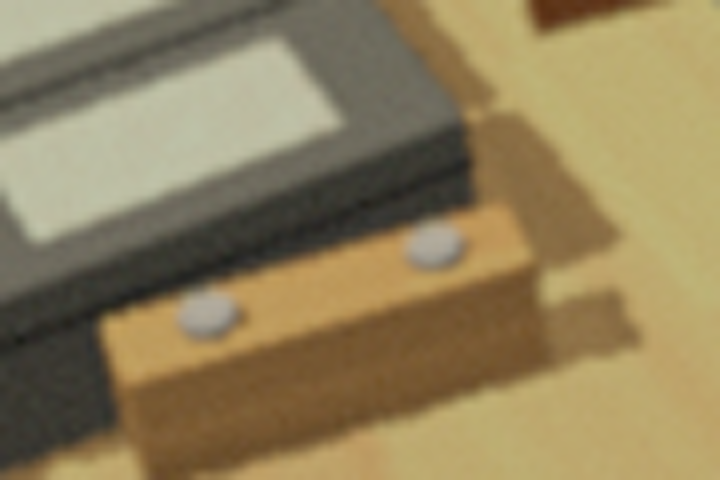

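Call:
{"api": "move_arm", "payload": {
  "rows": [0,4,20,0,1,0,8.5,40,0,1,0,8.5,55,0,1,0,8.5,61,0,1,0,8.5,61,0,1]
}}

```text
time_s: 6.85
ee_pos: [0.5748, -0.0067, 0.0308]
tool_rot: [[0.07, 0.998, 0.003], [0.998, -0.07, -0.0], [-0.0, 0.003, -1.0]]
contact_force: [-0.0, 0.6, -0.8]
opening: 0.292
```

Run:
```python
from ov import *
o,q=overlay("scene",180,270,240,320,8,"pics/o2.png",[[.57,-.1405,.046],[.5555,-.148,.062]])
P=wedge_pts(o);print(P[:4].round(4).tolist())
```

```text
6.85 [ 0.5748 -0.0067  0.0308] [-0.   0.6 -0.8] 0.292
[[0.0701, 0.9975, 0.0027], [0.9975, -0.0701, -0.0004], [-0.0002, 0.0027, -1.0]]
[[0.5624, -0.1261, 0.0181], [0.5623, -0.1261, 0.0601], [0.5704, -0.1266, 0.0181], [0.5703, -0.1266, 0.0601]]
```

View pics/o2.png

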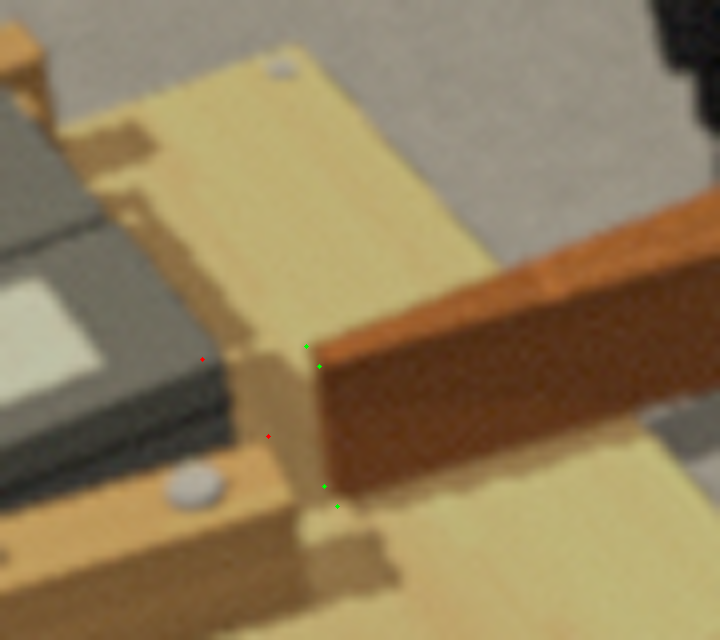

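Call:
{"api": "move_arm", "payload": {
  "rows": [0,-3,2,0,1,0,-3,5,0,1,0,-3,5,0,1,0,-3,6,0,1,0,-3,6,0,1]
}}

```text
time_s: 7.4
ee_pos: [0.5728, -0.0065, 0.0258]
tool_rot: [[0.07, 0.998, 0.005], [0.998, -0.07, -0.001], [-0.0, 0.005, -1.0]]
contact_force: [-0.4, -0.2, -0.7]
opening: 0.292
```

Run:
```python
from ov import *
o,q=overlay("scene",180,270,240,320,8,"pics/o3.png",[[.57,-.1405,.046],[.5555,-.1415,.062]])
P=wedge_pts(o);print(P[:4].round(4).tolist())
```

```text
7.4 [ 0.5728 -0.0065  0.0258] [-0.4 -0.2 -0.7] 0.292
[[0.0701, 0.9975, 0.0048], [0.9975, -0.0701, -0.0006], [-0.0002, 0.0048, -1.0]]
[[0.5605, -0.126, 0.0131], [0.5603, -0.1259, 0.0551], [0.5684, -0.1265, 0.0131], [0.5682, -0.1265, 0.0551]]
```

View pics/o3.png

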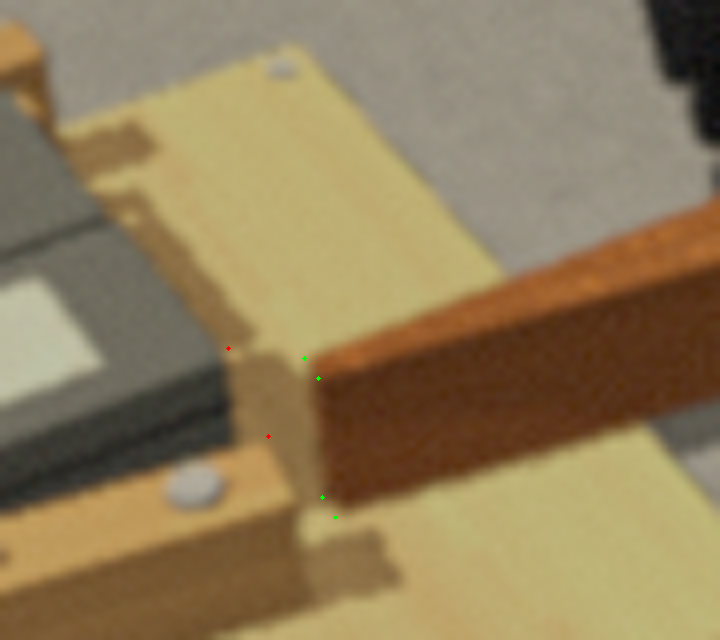

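Call:
{"api": "move_arm", "payload": {
  "rows": [-5,-1,0,0,1,-10,-1.5,0,0,1,-15,-1.5,0,0,1,-20,-1.5,0,0,1,-25,-1.5,0,0,1,-27,-1.5,0,0,1]
}}

```text
time_s: 8.05
ee_pos: [0.5697, -0.0341, 0.0259]
tool_rot: [[0.071, 0.997, 0.005], [0.998, -0.071, -0.001], [-0.0, 0.005, -1.0]]
contact_force: [1.0, -0.2, -1.4]
opening: 0.294
```

Run:
```python
from ov import *
o,q=overlay("scene",180,270,240,320,8,"pics/o4.png",[[.57,-.1405,.046]])
P=wedge_pts(o);print(P[:4].round(4).tolist())
```

```text
8.05 [ 0.5697 -0.0341  0.0259] [ 1.  -0.2 -1.4] 0.294
[[0.0706, 0.9975, 0.0053], [0.9975, -0.0706, -0.0008], [-0.0004, 0.0054, -1.0]]
[[0.5573, -0.1535, 0.0132], [0.5571, -0.1535, 0.0552], [0.5653, -0.1541, 0.0132], [0.5651, -0.1541, 0.0552]]
```

View pics/o4.png

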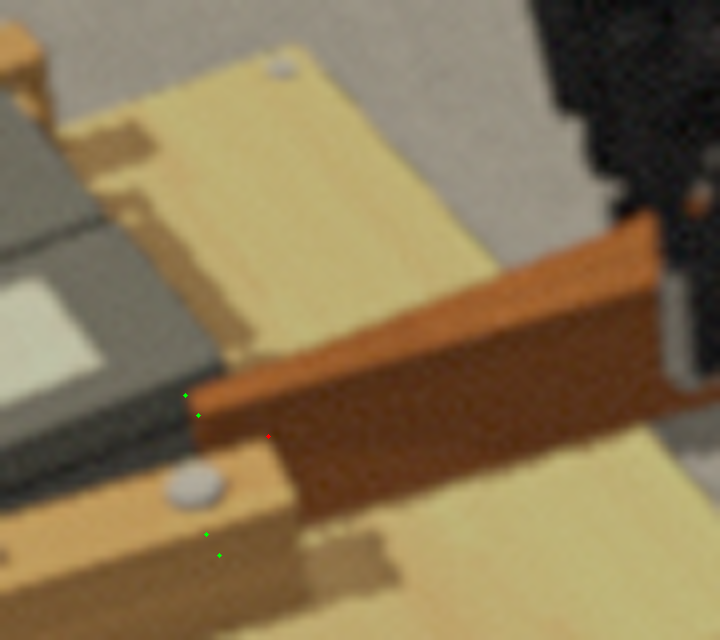

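Call:
{"api": "move_arm", "payload": {
  "rows": [-4,0,0,0,1,-8,0,0,0,1,-12,0,0,0,1,-16,0,0,0,1,-20,0,0,0,1,-24,0,0,0,1,-28,0,0,0,1,-30,0,0,0,1]
}}

```text
time_s: 8.9
ee_pos: [0.5676, -0.0645, 0.0259]
tool_rot: [[0.071, 0.997, 0.006], [0.997, -0.071, -0.001], [-0.001, 0.006, -1.0]]
contact_force: [0.2, 0.0, -0.7]
opening: 0.29
```

Run:
```python
from ov import *
o,q=overlay("scene",110,270,230,330,5,"pics/o5.png",[[.57,-.1405,.046]])
P=wedge_pts(o);print(P[:4].round(4).tolist())
```

```text
8.9 [ 0.5676 -0.0645  0.0259] [ 0.2  0.  -0.7] 0.29
[[0.0709, 0.9975, 0.0056], [0.9975, -0.0709, -0.0009], [-0.0005, 0.0056, -1.0]]
[[0.5552, -0.184, 0.0133], [0.555, -0.1839, 0.0553], [0.5632, -0.1845, 0.0133], [0.563, -0.1845, 0.0553]]
```

View pics/o5.png

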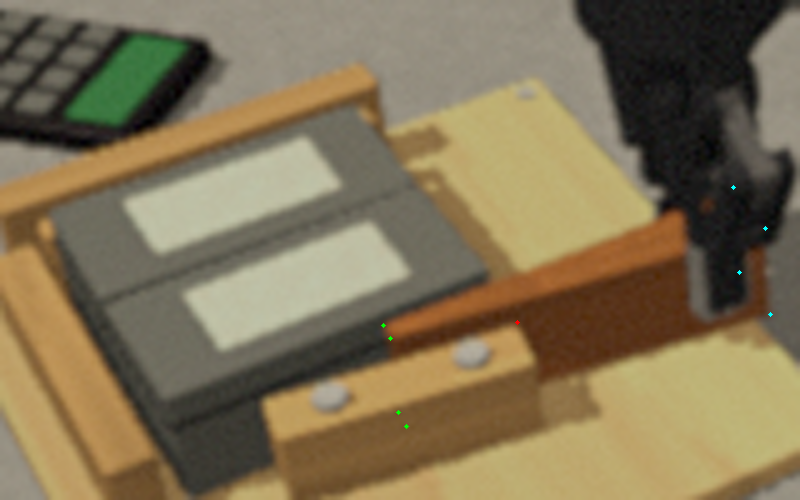

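Call:
{"api": "move_arm", "payload": {
  "rows": [0,0,0,0,0,0,0,0,0,-0.3,0,0,0,0,-0.3,0,0,0,0,-0.3,0,0,0,0,-0.3,0,0,-20,0,-0.3,0,0,-50,0,-0.3,0,0,-60,0,-0.3,0,0,-60,0,-0.3]
}}

```text
time_s: 9.85
ee_pos: [0.5692, -0.0649, 0.088]
tool_rot: [[0.071, 0.997, 0.01], [0.997, -0.071, -0.002], [-0.001, 0.01, -1.0]]
contact_force: [-1.0, -1.1, -0.1]
opening: 0.65
```

Run:
```python
from ov import *
o,q=overlay("scene",110,270,230,330,5,"pics/o6.png",[[.57,-.1405,.046]])
p=viewer.read_camera("wrist")
cv2.imwrite("pics/wr6.png",p["img"][:,:,::-1])
```

```text
9.85 [ 0.5692 -0.0649  0.088 ] [-1.  -1.1 -0.1] 0.65
[[0.0708, 0.9974, 0.0102], [0.9975, -0.0708, -0.002], [-0.0013, 0.0103, -0.9999]]
```

View pics/o6.png

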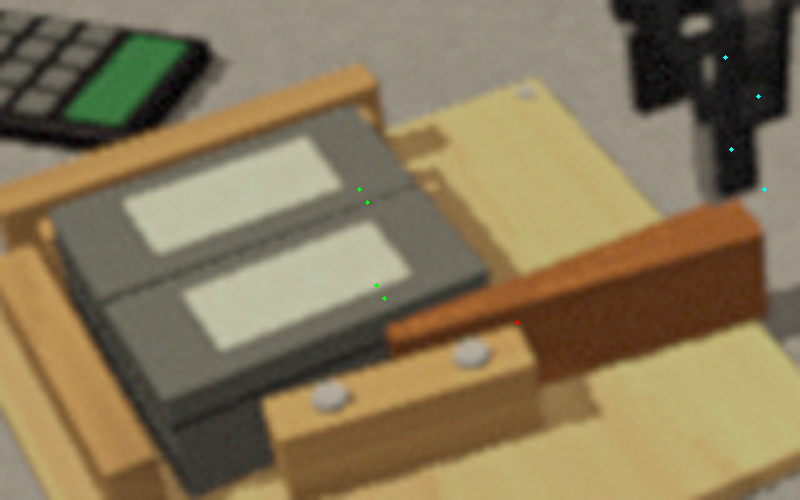

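View pics/wr6.png

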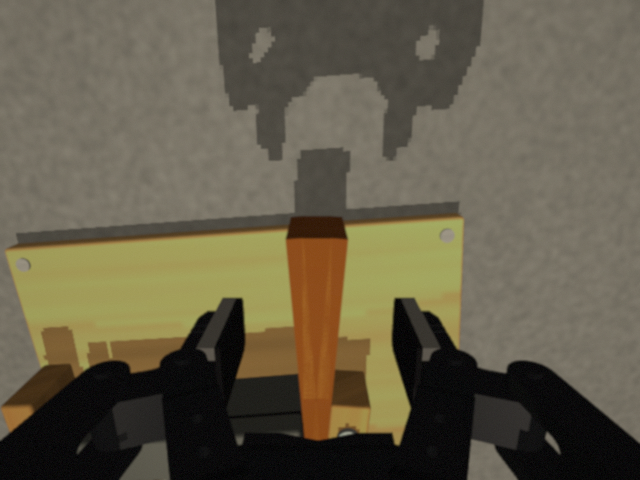

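Call:
{"api": "move_arm", "payload": {
  "rows": [30,-2,0,0,1,47,-4,0,0,1,47,-4,0,0,1,47,-4,0,0,1,47,-4,30,0,1,47,-4,60,0,1,47,-4,67,0,1,47,-4,67,0,1]
}}

```text
time_s: 10.75
ee_pos: [0.5647, -0.018, 0.0165]
tool_rot: [[0.072, 0.997, 0.0], [0.997, -0.072, -0.001], [-0.001, 0.001, -1.0]]
contact_force: [0.1, -0.5, 0.6]
opening: 0.001
```

Run:
```python
from ov import *
o,q=overlay("scene",110,270,230,330,5,"pics/o7.png",[[.57,-.1405,.046]])
p=viewer.read_camera("wrist")
cv2.imwrite("pics/wr7.png",p["img"][:,:,::-1])
```

```text
10.75 [ 0.5647 -0.018   0.0165] [ 0.1 -0.5  0.6] 0.001
[[0.0718, 0.9974, 0.0005], [0.9974, -0.0718, -0.0007], [-0.0007, 0.0005, -1.0]]
```

View pics/o7.png

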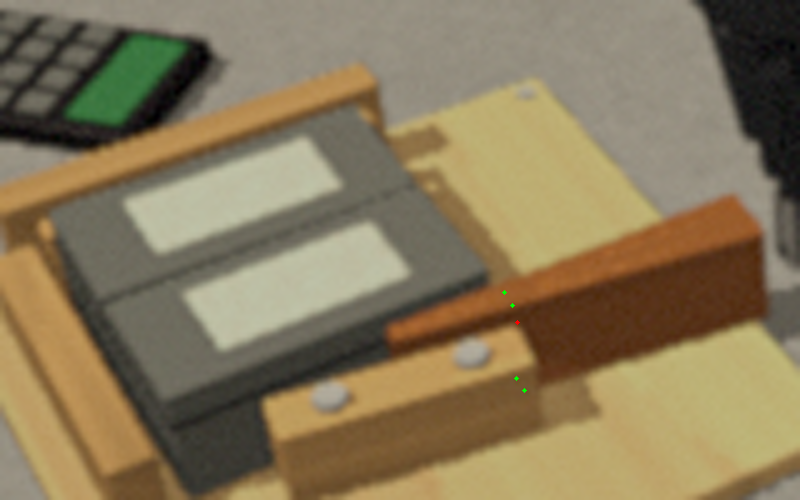

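View pics/wr7.png

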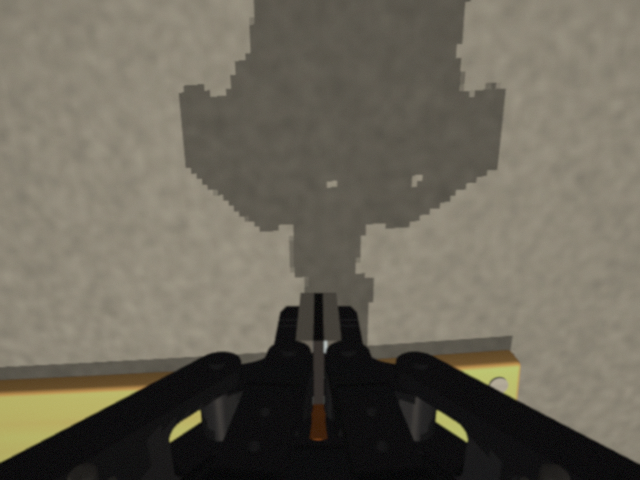

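Call:
{"api": "move_arm", "payload": {
  "rows": [0,3,-4,0,1,-3,5,-4,0,1,-7,5,-4,0,1,-10,5,-4,0,1,-12,4.5,-4,0,1,-14,4.5,-4,0,1]
}}

```text
time_s: 11.45
ee_pos: [0.5704, -0.0325, 0.023]
tool_rot: [[0.072, 0.997, 0.006], [0.997, -0.072, -0.001], [-0.001, 0.006, -1.0]]
contact_force: [0.4, -0.3, -0.5]
opening: -0.005
```

Call:
{"api": "move_arm", "payload": {
  "rows": [-2,-0.2,0,0,1,-4,-0.4,0,0,1,-6,-0.6,0,0,1,-8,-0.8,0,0,1,-10,-1,0,0,1,-12,-1.2,0,0,1,-14,-1.4,0,0,1]
}}

```text
time_s: 12.15
ee_pos: [0.5678, -0.0464, 0.0229]
tool_rot: [[0.072, 0.997, 0.005], [0.997, -0.072, -0.001], [-0.001, 0.005, -1.0]]
contact_force: [0.5, 2.0, 1.1]
opening: -0.001
```

Run:
```python
from ov import *
o,q=overlay("scene",110,270,230,330,5,"pics/o8.png",[[.57,-.1405,.046]])
print(o["moment"])
```

```text
12.15 [ 0.5678 -0.0464  0.0229] [0.5 2.  1.1] -0.001
[[0.0717, 0.9974, 0.0053], [0.9974, -0.0716, -0.001], [-0.0006, 0.0053, -1.0]]
[ 0.1267183  -0.03540397  0.03495278]
```

View pics/o8.png

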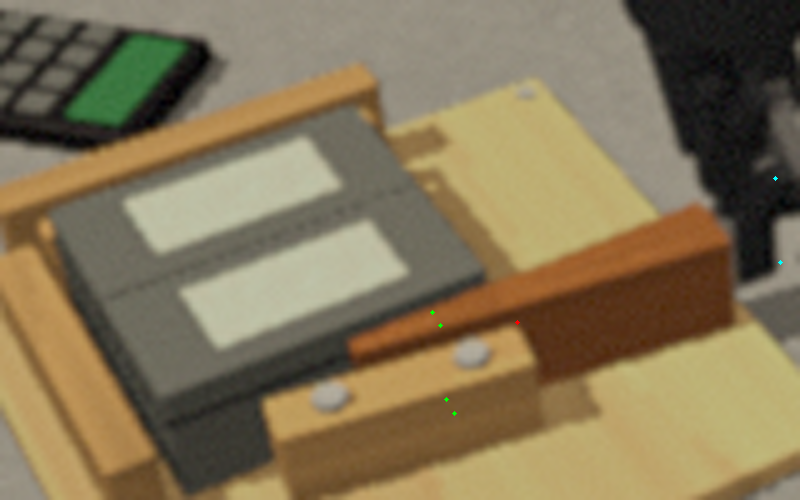

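Call:
{"api": "move_arm", "payload": {
  "rows": [-1.5,-0.1,0,0,1,-3,-0.2,0,0,1,-4.5,-0.3,0,0,1,-6,-0.4,0,0,1,-7,-0.5,0,0,1,-8,-0.6,0,0,1]
}}

```text
time_s: 12.8
ee_pos: [0.5669, -0.0547, 0.0229]
tool_rot: [[0.072, 0.997, 0.006], [0.997, -0.072, -0.001], [-0.001, 0.006, -1.0]]
contact_force: [1.0, 1.8, -0.9]
opening: -0.005
```

Call:
{"api": "move_arm", "payload": {
  "rows": [-1,-0.1,0,0,1,-2,-0.2,0,0,1,-3,-0.2,0,0,1,-4,-0.3,0,0,1,-4,-0.3,0,0,1]
}}

```text
time_s: 13.3
ee_pos: [0.5666, -0.0587, 0.0231]
tool_rot: [[0.072, 0.997, 0.006], [0.997, -0.072, -0.001], [-0.001, 0.006, -1.0]]
contact_force: [0.7, 1.9, -0.2]
opening: -0.001
```

Run:
```python
from ov import *
o,q=overlay("scene",110,270,230,330,5,"pics/o9.png",[[.57,-.1405,.046]])
```

```text
13.3 [ 0.5666 -0.0587  0.0231] [ 0.7  1.9 -0.2] -0.001
[[0.0721, 0.9974, 0.0064], [0.9974, -0.072, -0.001], [-0.0006, 0.0065, -1.0]]
```

View pics/o9.png

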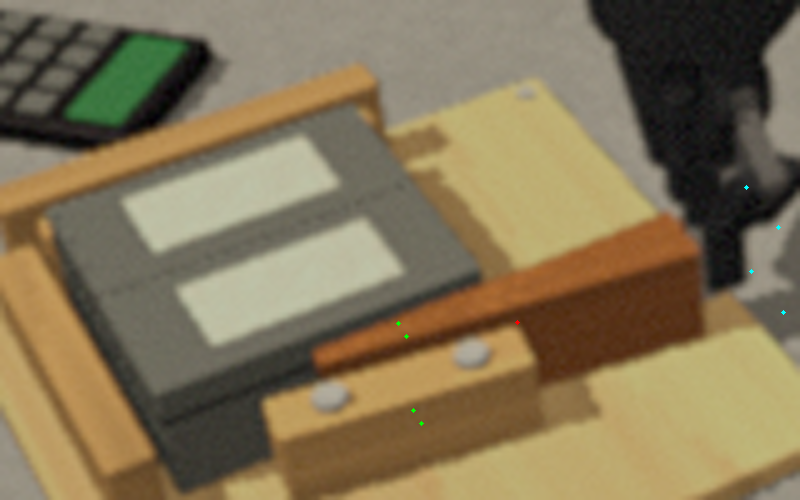

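Call:
{"api": "move_arm", "payload": {
  "rows": [-1,-0.1,0,0,1,-2,-0.1,0,0,1,-3,-0.2,0,0,1,-4,-0.3,0,0,1,-4,-0.3,0,0,1]
}}

```text
time_s: 13.85
ee_pos: [0.5659, -0.0624, 0.0231]
tool_rot: [[0.072, 0.997, 0.006], [0.997, -0.072, -0.001], [-0.0, 0.006, -1.0]]
contact_force: [1.5, 5.1, -1.4]
opening: 0.001
```

Call:
{"api": "move_arm", "payload": {
  "rows": [-1,-0.1,0,0,1,-2,-0.1,0,0,1,-3,-0.2,0,0,1,-3,-0.2,0,0,1]
}}

```text
time_s: 14.25
ee_pos: [0.5656, -0.0648, 0.0231]
tool_rot: [[0.073, 0.997, 0.007], [0.997, -0.073, 0.0], [0.001, 0.006, -1.0]]
contact_force: [2.3, 6.2, 0.3]
opening: 0.005
```

Call:
{"api": "move_arm", "payload": {
  "rows": [-1,-0.1,0,0,1,-2,-0.1,0,0,1,-3,-0.2,0,0,1,-3,-0.2,0,0,1]
}}

```text
time_s: 14.65
ee_pos: [0.5654, -0.0669, 0.0231]
tool_rot: [[0.073, 0.997, 0.007], [0.997, -0.073, 0.002], [0.002, 0.007, -1.0]]
contact_force: [2.5, 6.9, -0.0]
opening: -0.003
```

Run:
```python
from ov import *
o,q=overlay("scene",110,270,230,330,5,"pics/o10.png",[[.57,-.1405,.046]])
print(o["q"].round(1))
p=viewer.read_camera("top")
im=p["img"][:,:,::-1]
cv2.imwrite("pics/t10.png",cv2.resize(im[200:380,370:540],None,fx=3.3,fy=3.3,interpolation=cv2.INTER_CUBIC))
```

```text
14.65 [ 0.5654 -0.0669  0.0231] [ 2.5  6.9 -0. ] -0.003
[[0.0733, 0.9973, 0.0068], [0.9973, -0.0733, 0.0018], [0.0023, 0.0067, -1.0]]
[-11.2  27.5 108.    0.3  44.1  -7.2]
```

View pics/o10.png

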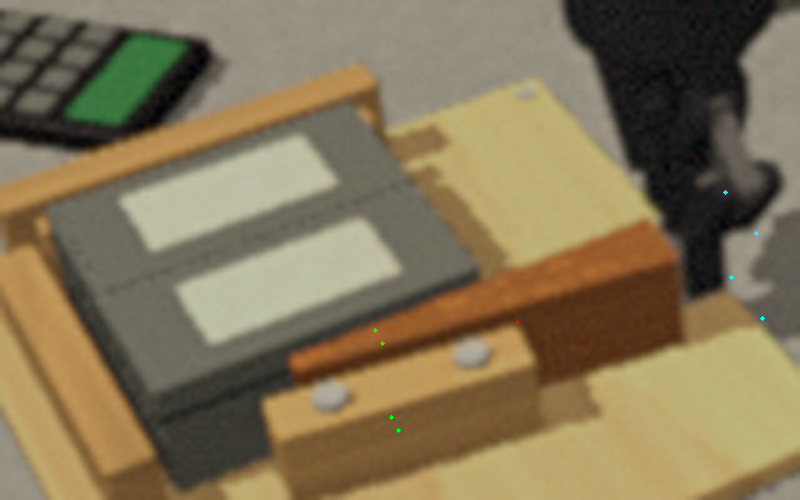

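View pics/t10.png

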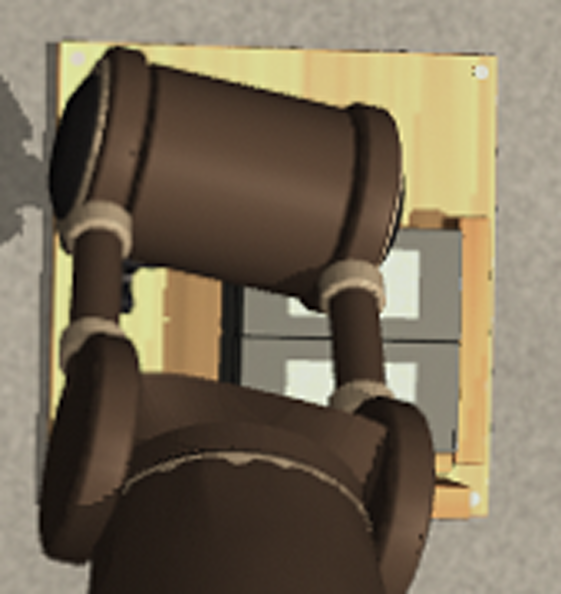

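Call:
{"api": "move_arm", "payload": {
  "rows": [-1.5,-0.1,0,0,1,-3,-0.2,0,0,1,-4,-0.3,0,0,1,-5,-0.3,0,0,1,-5,-0.3,0,0,1]
}}

```text
time_s: 15.25
ee_pos: [0.5649, -0.0703, 0.0232]
tool_rot: [[0.074, 0.997, 0.007], [0.997, -0.074, 0.004], [0.005, 0.007, -1.0]]
contact_force: [1.8, 8.9, 0.4]
opening: 0.0
```

Call:
{"api": "move_arm", "payload": {
  "rows": [-2,-0.1,0,0,1,-4,-0.2,0,0,1,-5,-0.3,0,0,1,-6,-0.3,0,0,1,-6,-0.3,0,0,1]
}}

```text
time_s: 15.75
ee_pos: [0.5643, -0.0741, 0.0233]
tool_rot: [[0.075, 0.997, 0.007], [0.997, -0.076, 0.008], [0.008, 0.007, -1.0]]
contact_force: [2.5, 11.2, 1.3]
opening: -0.001
```

Call:
{"api": "move_arm", "payload": {
  "rows": [-2,-0.1,0,0,1,-4,-0.2,0,0,1,-6,-0.3,0,0,1,-6,-0.3,0,0,1,-6,-0.3,0,0,1]
}}

```text
time_s: 16.25
ee_pos: [0.5638, -0.0774, 0.0234]
tool_rot: [[0.077, 0.997, 0.008], [0.997, -0.077, 0.011], [0.012, 0.007, -1.0]]
contact_force: [2.5, 12.1, 1.2]
opening: 0.001
```

Call:
{"api": "move_arm", "payload": {
  "rows": [5,0,0,0,1,15,0,0,0,1,30,0,0,0,1,50,0,-20,0,1,80,0,-60,0,1,120,0,-100,0,1,160,0,-120,0,1,200,0,-120,0,1,240,0,-120,0,1,240,0,-120,0,1]
}}

```text
time_s: 17.25
ee_pos: [0.5814, 0.1655, 0.1471]
tool_rot: [[0.072, 0.997, 0.009], [0.997, -0.072, 0.013], [0.014, 0.008, -1.0]]
contact_force: [0.6, -1.2, 0.1]
opening: 0.002
```

Run:
```python
from ov import *
o,q=overlay("scene",110,270,230,330,5,"pics/o11.png",[[.57,-.1405,.046]])
p=viewer.read_camera("top")
im=p["img"][:,:,::-1]
cv2.imwrite("pics/top11.png",im)
a=cv2.imread("pics/top0.png")[205:365,425:525];b=im[205:365,425:525]
f=lambda i:cv2.resize(i,None,fx=3.7,fy=3.7,interpolation=cv2.INTER_CUBIC)
cv2.imwrite("pics/t11.png",np.hstack([f(a),f(b)]))
```

```text
17.25 [0.5814 0.1655 0.1471] [ 0.6 -1.2  0.1] 0.002
[[0.0717, 0.9974, 0.0094], [0.9973, -0.0718, 0.013], [0.0137, 0.0084, -0.9999]]
```

View pics/t11.png

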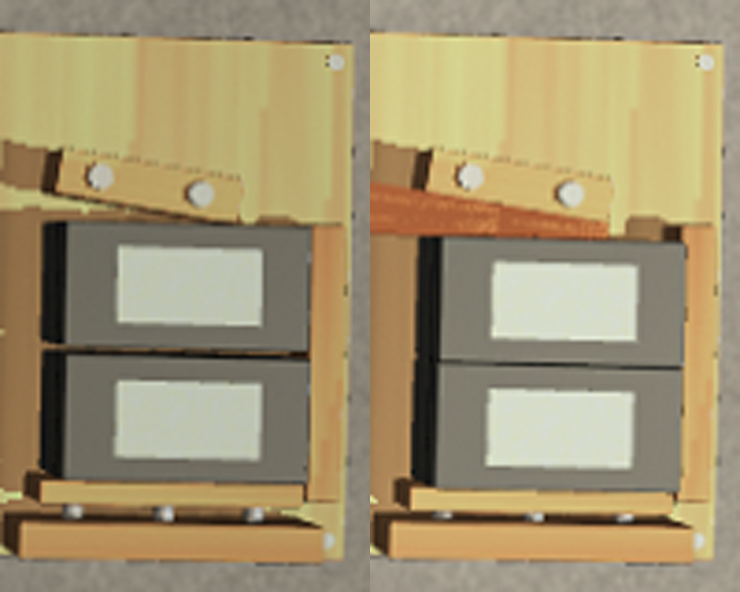

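View pics/o11.png

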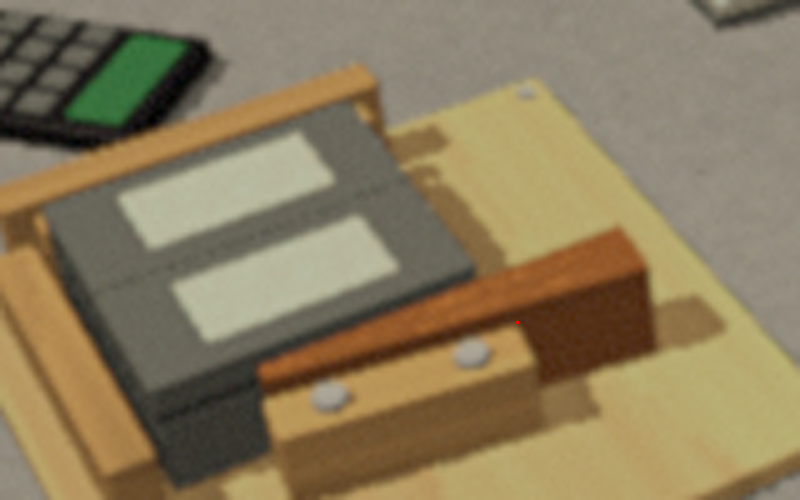

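View pics/top11.png

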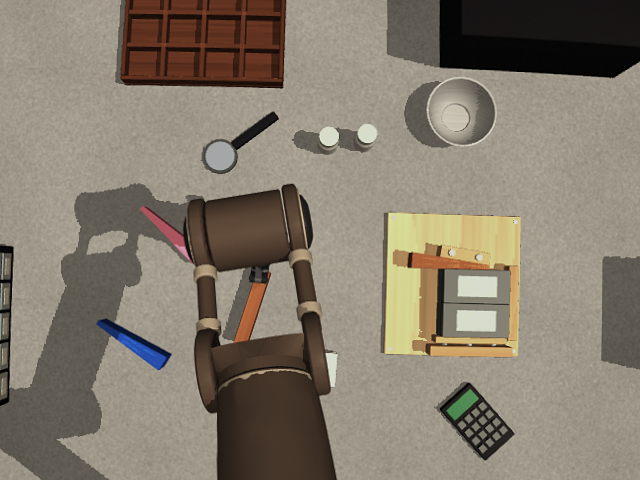

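Run:
```python
from ov import *
q=viewer.read_camera("top")
a=cv2.cvtColor(cv2.imread("pics/top0.png"),cv2.COLOR_BGR2GRAY).astype(float)
b=cv2.cvtColor(cv2.imread("pics/top11.png"),cv2.COLOR_BGR2GRAY).astype(float)
print(plane(q,[[470,335],[470,336]],.048)[:,0], plane(q,[[470,345],[470,346]],.052)[:,0])
for c0,c1 in [(440,450),(450,460),(460,470),(470,480),(480,490),(490,500),(500,506)]:
    pa=a[328:362,c0:c1].mean(1);pb=b[328:362,c0:c1].mean(1)
    print(c0,'\n',pa.astype(int).tolist(),'\n',pb.astype(int).tolist())
```

```text
[0.4321349  0.43036019] [0.41487296 0.41310451]
440 
 [87, 88, 88, 88, 88, 85, 83, 143, 164, 163, 163, 165, 159, 111, 128, 117, 75, 50, 94, 155, 153, 151, 151, 150, 149, 147, 149, 139, 125, 134, 135, 136, 135, 134] 
 [96, 96, 97, 97, 97, 97, 97, 96, 103, 143, 189, 186, 186, 189, 177, 108, 89, 59, 110, 177, 175, 173, 173, 172, 171, 168, 171, 160, 145, 154, 156, 157, 156, 154]
450 
 [125, 105, 107, 107, 107, 106, 95, 107, 167, 162, 162, 165, 162, 130, 104, 92, 44, 35, 89, 148, 154, 151, 151, 151, 149, 147, 147, 145, 138, 137, 138, 136, 136, 135] 
 [157, 157, 155, 121, 123, 124, 124, 125, 118, 122, 190, 185, 185, 189, 181, 119, 51, 41, 104, 170, 176, 174, 173, 172, 170, 168, 169, 166, 159, 158, 158, 157, 156, 156]
460 
 [168, 102, 107, 108, 108, 109, 97, 103, 164, 161, 161, 163, 164, 138, 100, 105, 78, 50, 87, 143, 156, 152, 151, 150, 149, 147, 147, 148, 115, 125, 137, 137, 137, 136] 
 [216, 218, 207, 132, 123, 125, 125, 126, 117, 135, 188, 183, 184, 187, 187, 153, 85, 59, 101, 164, 178, 174, 173, 172, 170, 168, 168, 169, 134, 146, 158, 158, 157, 157]
470 
 [178, 109, 107, 108, 109, 110
[... 641 characters left out ...]
 155, 152]
490 
 [147, 125, 108, 110, 110, 110, 110, 82, 135, 159, 156, 158, 162, 152, 143, 128, 112, 75, 36, 123, 156, 154, 153, 151, 149, 147, 146, 147, 142, 114, 133, 129, 131, 135] 
 [179, 178, 180, 157, 124, 127, 128, 128, 130, 103, 162, 182, 179, 181, 187, 165, 133, 88, 43, 142, 178, 176, 175, 172, 171, 168, 167, 168, 162, 132, 154, 150, 152, 156]
500 
 [111, 111, 111, 111, 110, 111, 115, 77, 136, 157, 155, 157, 161, 154, 135, 169, 110, 41, 33, 106, 159, 155, 153, 151, 149, 147, 146, 147, 142, 103, 132, 131, 135, 137] 
 [128, 129, 128, 129, 128, 129, 128, 129, 129, 110, 161, 178, 177, 179, 185, 179, 102, 48, 40, 123, 182, 177, 174, 173, 171, 168, 167, 168, 163, 120, 153, 152, 156, 158]
```

Run:
```python
from ov import *
from scipy.optimize import least_squares
q=viewer.read_camera("top"); im=q["img"][:,:,::-1]
a=cv2.cvtColor(cv2.imread("pics/top0.png"),cv2.COLOR_BGR2GRAY).astype(float)
b=cv2.cvtColor(cv2.imread("pics/top11.png"),cv2.COLOR_BGR2GRAY).astype(float)
def edge(im,c,r0,r1,w=6,up=False):
    # 50% crossing
    p=im[:,c:c+w].mean(1); lo,hi=p[r0],p[r1]; t=(lo+hi)/2
    for r in range(r0,r1):
        if (p[r]-t)*(p[r+1]-t)<=0 and p[r]!=p[r+1]: return r+(t-p[r])/(p[r+1]-p[r])
for c in range(442,506,8):
    A=edge(a,c,334,338);B=edge(b,c,336,340)
    C=edge(a,c,345,349);D=edge(b,c,345,349)
    print(c,A,B,'fence',C,D)
```

```text
442 334.6182336182336 337.2201257861635 fence 346.1607629427793 346.1491442542787
450 335.31857142857143 337.4568345323741 fence 346.0879120879121 346.0738916256158
458 335.4312977099237 337.36575342465756 fence 346.068115942029 346.0471204188482
466 335.42296511627904 337.3953488372093 fence 346.74435028248587 346.74307304785896
474 335.37204724409446 337.7733333333333 fence 346.51200873362444 346.5
482 335.8333333333333 338.07458563535914 fence 346.64772727272725 346.6436251920123
490 335.95874587458746 337.8934911242604 fence 347.02222222222224 347.0229591836735
498 335.9809384164223 337.7662162162162 fence 346.79124236252545 346.77353463587923
```

Measured in the top view, the bar has moved about 2.07 px, or roughly 3.6 mm. The travel after the force began to rise suggests about 2.5 mm. I'll get a closer look from the wrist camera to settle it.

Call:
{"api": "move_arm", "payload": {
  "rows": [-10,-5,-50,0,1,-40,-10,-100,0,1,-80,-20,-150,0,1,-120,-30,-180,0,1,-170,-40,-180,0,1,-220,-50,-180,0,1,-270,-60,-180,0,1,-320,-70,-180,0,1,-370,-70,-180,0,1,-400,-70,-180,0,1,-400,-70,-180,0,1,-400,-70,-180,0,1]
}}

```text
time_s: 18.65
ee_pos: [0.4775, -0.2377, 0.3204]
tool_rot: [[0.082, 0.997, 0.005], [0.997, -0.083, 0.011], [0.012, 0.004, -1.0]]
contact_force: [-0.3, 0.6, 1.0]
opening: 0.001
```

Run:
```python
from ov import *
o=env.get_obs();print(o["time_s"],o["ee_pos"])
p=viewer.read_camera("wrist");im=p["img"][:,:,::-1].copy()
C=-np.array(p["R"]).T@p["t"];print("cam",C,p["fx"])
np.savez("wr12.npz",**{k:p[k] for k in p})
O=np.array([.52,-.2005,0])
for d in ([-.13,.15,.012],[-.13,-.1,.012],[.13,.15,.012],[-.088,0,.048],[.05,.06,.046]):
    u=proj(p,[O+d])[0];print(d,u.round(1));cv2.circle(im,tuple(int(v) for v in u),3,(0,0,255),-1)
cv2.imwrite("pics/wr12.png",im)
```

```text
18.65 [ 0.47747538 -0.23770561  0.3203854 ]
cam [ 0.48444382 -0.16731758  0.46523434] 411.1170092281422
[-0.13, 0.15, 0.012] [211.4   7.2]
[-0.13, -0.1, 0.012] [243.8 245.7]
[0.13, 0.15, 0.012] [471.9 -15.4]
[-0.088, 0, 0.048] [266.2 157.9]
[0.05, 0.06, 0.046] [401.6  83.1]
```

View pics/wr12.png

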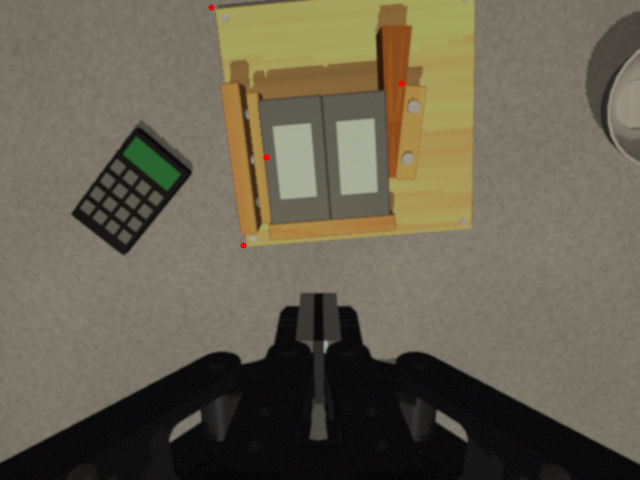

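Run:
```python
import numpy as np,cv2
p=np.load("wr12.npz");im=p["img"][:,:,::-1]
cv2.imwrite("pics/wr12c.png",cv2.resize(im[0:250,205:285],None,fx=2.4*1,fy=2.4,interpolation=cv2.INTER_CUBIC))
a=cv2.resize(im[120:250,210:300],None,fx=4.5,fy=4.5,interpolation=cv2.INTER_CUBIC)
b=cv2.resize(im[0:130,395:485],None,fx=4.5,fy=4.5,interpolation=cv2.INTER_CUBIC)
cv2.imwrite("pics/wr12d.png",np.hstack([a[:585],b[:585]])[:, :800])
```

```text
(no output)
```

View pics/wr12d.png

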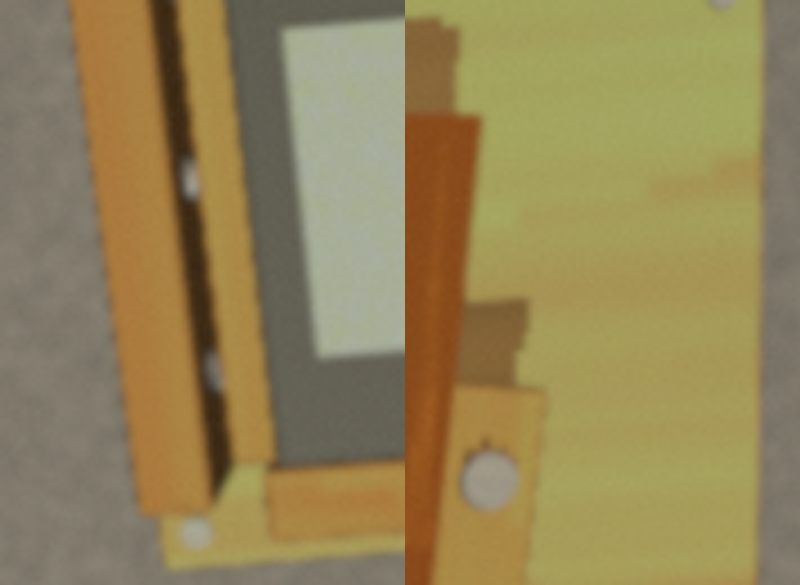

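Run:
```python
from h import *
p=dict(np.load("wr12.npz"));im=p["img"].astype(np.uint8)
O=np.array([.52,-.2005])
f=lambda u,v:((u+.5)/4.5+210-.5,(v+.5)/4.5+120-.5)
g=lambda u,v:((u-405+.5)/4.5+395-.5,(v+.5)/4.5-.5)
# base corners in px
pts=[f(167,570),(217,8.5),(471,228.5)]
# refine right edge: sample
X=plane(p,pts,.012)[:,:2]-O
print("corners raw",X.round(4).tolist())
L=plane(p,[(230.3,120),(238,180)],.012)[:,:2]-O
R=plane(p,[g(762,100),g(757,560)],.012)[:,:2]-O
print("right edge",R.round(4).tolist())
br=plane(p,[f(233,80),f(250,240),f(274,455)],.048)[:,:2]-O
bl=plane(p,[f(185,80),f(205,240),f(231,455)],.048)[:,:2]-O
fr=plane(p,[f(163,80),f(183,240),f(210,455)],.052)[:,:2]-O
print("bar face",br.round(4).tolist(),"\nbar back",bl.round(4).tolist(),"\nfence",fr.round(4).tolist())
# box tops
bx=plane(p,[(324,150),(388,150)],.062)[:,:2]-O;print(bx)
```

```text
corners raw [[-0.1267, -0.1009], [-0.1246, 0.1483], [0.1322, -0.1015]]
right edge [[0.1322, 0.1156], [0.1322, 0.0148]]
bar face [[-0.0904, 0.0204], [-0.0908, -0.0148], [-0.0911, -0.0647]] 
bar back [[-0.1009, 0.0213], [-0.1008, -0.0139], [-0.101, -0.0638]] 
fence [[-0.1051, 0.0218], [-0.1051, -0.0131], [-0.1052, -0.0625]]
[[-0.02988347  0.00393288]
 [ 0.03167586 -0.00112813]]
```

Run:
```python
from ov import *
q=viewer.read_camera("top");im=q["img"][:,:,::-1]
cv2.imwrite("pics/top13.png",im)
a=cv2.cvtColor(cv2.imread("pics/top0.png"),cv2.COLOR_BGR2GRAY).astype(float)
b=cv2.cvtColor(cv2.imread("pics/top11.png"),cv2.COLOR_BGR2GRAY).astype(float)
for nm,g,(t,bb) in (("before",a,(335.5,341.3)),("after",b,(337.6,343.35))):
    print(nm,[ (plane(q,[[475,r]],z)[0,0]-.52).round(4) for r,z in ((t,.048),(bb,.048),(346.6,.052))])
# scene cam: compare label centroid motion of near box, before vs after
for n in ("scene0",):
    s0=cv2.imread("pics/scene0.png")
s1=viewer.read_camera("scene");i1=s1["img"][:,:,::-1]
for im_ in (s0,i1):
    h=cv2.cvtColor(im_,cv2.COLOR_BGR2HSV)
    m=((h[...,1]<60)&(h[...,2]>125)).astype(np.uint8)
    n,l,st,c=cv2.connectedComponentsWithStats(m[240:330,100:230].copy())
    for i in range(1,n):
        if st[i,4]>100:
            print(st[i],plane(s1,[c[i]+[100,240]],.062)[0,:2].round(4))
for im_ in (cv2.imread("pics/top0.png"),cv2.imread("pics/top11.png")):
    h=cv2.cvtColor(im_,cv2.COLOR_BGR2HSV)
    m=((h[...,1]<60)&(h[...,2]>150)).astype(np.uint8)
    n,l,st,c=cv2.connectedComponentsWithStats(m[260:345,440:512].copy())
    for i in range(1,n):
        if st[i,4]>100:
            print("top",st[i],plane(q,[c[i]+[440,260]],.062)[0,:2].round(4))
```

```text
before [np.float64(-0.0886), np.float64(-0.0989), np.float64(-0.1078)]
after [np.float64(-0.0923), np.float64(-0.1025), np.float64(-0.1078)]
[ 48   0  82  18 678] [ 0.4328 -0.1158]
[  0  17  24  29 300] [ 0.4144 -0.2802]
[ 35  17  44  24 524] [ 0.4638 -0.2038]
[ 47  35  46  25 595] [ 0.5269 -0.2029]
[  0  55  19  35 341] [ 0.5425 -0.3176]
[ 48   0  82  18 680] [ 0.4328 -0.1158]
[  0  17  24  29 303] [ 0.4144 -0.28  ]
[ 33  16  44  24 527] [ 0.4598 -0.2049]
[ 44  33  46  26 592] [ 0.5197 -0.2053]
[  0  55  19  35 344] [ 0.5426 -0.3175]
top [ 17  11  39  22 809] [ 0.527  -0.2014]
top [ 16  48  40  21 820] [ 0.4634 -0.2013]
top [ 17  15  41  23 843] [ 0.5196 -0.2036]
top [ 16  50  41  22 856] [ 0.4593 -0.2025]
```

View pics/top13.png

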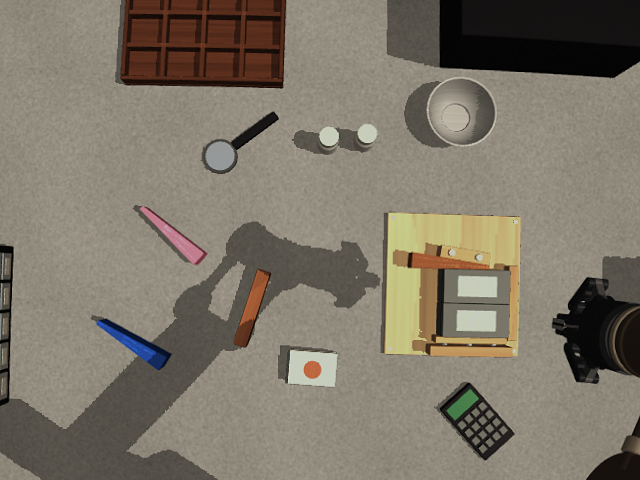

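The wedge lies in the gap at about (450,262). The spacer (252,307), slabs (312,368) and tubes (329,138) and (367,133) are where they started, and the arm is clear of everything. Handing in.

Run:
```python
from workcell import env
print(env.get_obs()["time_s"]);print(env.finish_job())
```

```text
18.8
the job is handed in; nothing more can be done
None
```

I wedged the boxes tight and handed the job in at 18.8 s; no verdict is reported. I gripped the brown wedge near its butt and laid it on the base with the thin end about 43 mm into the gap. Then I let go and drove it in with shut fingers behind the butt, and moved the arm clear.

- **Driving force:** it stayed near 2 N while the boxes slid together, then rose steadily to about 12 N with no jump, so I did not feel the bar go solid.
- **Bar travel:** the checks disagree on the amount.
  - The bar's edge in the top view gives about 3.6 mm.
  - The near box moved about 4.0 mm in both the top and scene views, which sets an upper limit.
  - Wedge travel since the force started to rise gives about 2.5 mm.
  - The quoted force figures would put 12 N at only about 1.3 mm.
  - An absolute reading from the wrist camera was too inaccurate to use.
- **Conclusion on the bar:** every usable estimate is above 1 mm and below the 5 mm solid limit. The wrist view also showed a gap of about 4 mm still open between bar and fence.
- **After letting go:** the boxes are tight against each other. In the last picture the wedge was holding on its own, and the plain block, cases and tubes had not moved.

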